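# Pack up a painting place: roll paints label up, rack them, stack the rinse cups

### The arm

A 7-joint arm with a two-finger parallel gripper is mounted at the origin on the work surface. World frame = base frame: x ahead of the robot, y to its left, z up, the work surface at z = 0. Lengths are in m, angles in degrees, forces in N, time in s.
With the tool pointing down it reaches from about 0.35 to 0.775 m from the base axis. Payload 3.1 kg.
Tool frame: the origin (TCP) lies on the centre line of the jaws, within the pads' length; the fingertips stand 17 mm ahead of it and the grasp point (between the pads) lies 2 mm behind it (robot.tip_reach is the distance from the TCP to the fingertips, in m); z points along the fingers, y is the line along which they close (so a half turn about z gives the same grasp; the last joint's range is limited). The gripper opens to 85 mm and grips with 20 to 120 N. Pads are 22 mm wide; open, the fingers measure 114 mm over their backs; the gripper's body (76 mm by 85 mm) begins 54 mm behind the grasp point. The pads swing forward as they close: fully open they stand 13 mm farther back than shut.
Start: joints at [66.996, 17.813, 0.802, 86.603, -0.252, 75.585, -1.558], TCP at [0.194, -0.515, 0.248] pointing down, gripper open.
Joint ranges: [-154.91, 154.91], [-16.99, 109.72], [-72.82, 74.43], [7.12, 147.25], [-82.49, 262.49], [11.32, 116.49], [-174.64, 174.64]. Speed limits (degrees/s): [159.86, 159.86, 180, 180, 180, 180, 180].

### API

Orientations are given as [roll, pitch, yaw] about the fixed x, y, z axes, in that order (R = Rz(yaw) Ry(pitch) Rx(roll)).
In Python, from station import robot, fingers, vision, workorder, recognise gives the robot as it stands. Calls block until the motion is done:
- robot.move_to(position, orientation): joint-space move of the TCP to a pose.
- robot.line_to(position, orientation=None, velocity=0.15, f_stop=None): straight line of the TCP; orientation=None keeps the orientation; velocity is the mean speed in m/s. With f_stop (N) it stops when the force on the tool has changed by that much, and returns True; else False.
- robot.move_j(angles): joint-space move.
- fingers.gripper_to(opening, force=None): opening from 0.0 (shut) to 1.0 (fully open); force is the grip in N (None keeps the last); returns when the fingers have stopped.
- robot.pause(seconds).
- robot.inverse_kinematics(position, orientation): joint angles nearest the present ones, or None.
- vision.grab_frame(name): name is "side" or "top"; returns the picture (420x560x3 uint8, red, green, blue); there is no depth.
- vision.calibration(name): a dict with "mtx" (3x3 intrinsics, pixels), "extrinsics" (4x4, takes a point from world to camera coordinates). Camera axes: x right, y up, looking along -z (the intrinsics and any distortion apply to the point x, -y, -z); pixel columns grow to the right and rows downward; lengths in m; the calibration is good to about 2 mm. A picture is of the moment at which its call begins. calibration takes no time and is no camera call.
A pose or a line that the arm cannot do raises robot.PlanningError and nothing moves.
- workorder.close_job(): hands the job in; it is judged then, once.
Trained networks look in the newest picture that a camera, given by its name, has taken for a name from the list of things; names that differ only in an ending like _2 or _b are one class to them, and where a whole thing is asked for, a point or a joint stands for the part that bears it (a point fixed in the world has none). Each returns a list of dicts, best first, with "p" (0 to 1); they miss things now and then, are a little off and sometimes report something else, mostly with a low value. They report only what shows in the picture. A call takes as long as a camera call. They do not tell look-alikes from the thing itself.
- recognise(label, camera): "rect" ([centre column, centre row, width, height] in pixels, round what is visible of it).
Readings, each from a call of its own:
- robot.current_time_s(): time.
- robot.current_joint_positions(): joint angles.
- robot.current_dq(): joint speeds.
- robot.current_joint_torque(): joint torques, N m.
- robot.current_tool_pos(): TCP position.
- robot.current_eef_rot(): TCP orientation.
- robot.current_contact_force(): force on the tool from outside, world axes, zero at the start.
- robot.current_torque(): the same for the moment, N m.
- robot.current_finger_gap(): opening from 0.0 (shut) to 1.0 (fully open).
- robot.current_gripper_force(): force on a finger pad.
Only numpy, scipy, OpenCV 4.12 (cv2) and the standard library are available. Lean on these libraries where they do the work, as an engineer would, in place of code of your own. Each camera call takes 0.05 s, during which the arm holds its last target. There are 200 camera calls.

### The job

Pack up this painting place. First roll the paint bottles that lie on the table until every one has its label facing up, so that we can see what is out; only then lay them on the sloping wire rack, one in each cradle, labels still up and caps at the higher end. Also stack the two rinse cups into the one on the cork coaster, fully home and leaving that one on its coaster, and do not disturb the figure, the spray can or the paint jar.

Things in the scene. Friction and masses are not known exactly. Their poses are not given: they have to be found in the camera images.
- bottle_a: brown paint bottle lying on its side (may be absent): body 34 mm diameter, 80 mm long, black cap; 112 in all, 60 to 110 g. Origin mid-body on the axis; x to the cap (body -40 to +40 mm, cap tip +72); z out through the middle of the white label, which covers 144 deg of the girth, a dark bar along its middle. Lying, origin 17 mm up. Pushed sideways it rolls, a turn per 107 mm, and soon stops.
- bottle_b: brown paint bottle lying on its side (may be absent): body 34 mm diameter, 80 mm long, black cap; 112 in all, 60 to 110 g. Origin mid-body on the axis; x to the cap (body -40 to +40 mm, cap tip +72); z out through the middle of the white label, which covers 144 deg of the girth, a dark bar along its middle. Lying, origin 17 mm up. Pushed sideways it rolls, a turn per 107 mm, and soon stops.
- bottle_c: brown paint bottle lying on its side (may be absent): body 34 mm diameter, 80 mm long, black cap; 112 in all, 60 to 110 g. Origin mid-body on the axis; x to the cap (body -40 to +40 mm, cap tip +72); z out through the middle of the white label, which covers 144 deg of the girth, a dark bar along its middle. Lying, origin 17 mm up. Pushed sideways it rolls, a turn per 107 mm, and soon stops.
- bottle_d: brown paint bottle lying on its side (may be absent): body 34 mm diameter, 80 mm long, black cap; 112 in all, 60 to 110 g. Origin mid-body on the axis; x to the cap (body -40 to +40 mm, cap tip +72); z out through the middle of the white label, which covers 144 deg of the girth, a dark bar along its middle. Lying, origin 17 mm up. Pushed sideways it rolls, a turn per 107 mm, and soon stops.
- rack: fixed wire rack, 250 mm wide (y), 75 deep (x), 68 high at the back; origin on the table below the cradles, z up, x level towards the high back. Two 5 mm cross wires, 54 mm apart along the slope, are each bent into four V dips (45 deg sides, 17 mm deep) 64 mm apart; a bottle lies across a pair of dips (a cradle). Cradles rise 15 deg towards +x; a stop wire crosses the low end.
- cradle0 (a point): where the origin of a bottle lies when resting centred in the rack's cradle number 0, counted from the right seen from the low front (rack y = -96 mm), 69 mm above the table. Axes as the rack's (x level towards the high back, z up); the seated bottle's axis rises 15 deg towards +x, and its foot is then 2 mm from the stop wire.
- cradle1 (a point): where the origin of a bottle lies when resting centred in the rack's cradle number 1, counted from the right seen from the low front (rack y = -32 mm), 69 mm above the table. Axes as the rack's (x level towards the high back, z up); the seated bottle's axis rises 15 deg towards +x, and its foot is then 2 mm from the stop wire.
- cradle2 (a point): where the origin of a bottle lies when resting centred in the rack's cradle number 2, counted from the right seen from the low front (rack y = 32 mm), 69 mm above the table. Axes as the rack's (x level towards the high back, z up); the seated bottle's axis rises 15 deg towards +x, and its foot is then 2 mm from the stop wire.
- cradle3 (a point): where the origin of a bottle lies when resting centred in the rack's cradle number 3, counted from the right seen from the low front (rack y = 96 mm), 69 mm above the table. Axes as the rack's (x level towards the high back, z up); the seated bottle's axis rises 15 deg towards +x, and its foot is then 2 mm from the stop wire.
- coaster: fixed round cork coaster, 94 mm in diameter, 5 mm thick; origin at the centre of its underside
- cup_base: rinse cup on the cork coaster, bottom of the stack: white, 52 mm tall, 60 g, open on top: upper 28 mm a straight band 58 mm wide (inside 53), below it steps in to 49.5 mm wide, 46 at the foot. Origin at the centre of the underside, z up. Nested, its step rests on the other's rim, origin 28 mm above the other's.
- cup_b: loose rinse cup beside the coaster: white, 52 mm tall, 60 g, open on top: upper 28 mm a straight band 58 mm wide (inside 53), below it steps in to 49.5 mm wide, 46 at the foot. Origin at the centre of the underside, z up. Nested, its step rests on the other's rim, origin 28 mm above the other's.
- cup_c: loose rinse cup beside the coaster: white, 52 mm tall, 60 g, open on top: upper 28 mm a straight band 58 mm wide (inside 53), below it steps in to 49.5 mm wide, 46 at the foot. Origin at the centre of the underside, z up. Nested, its step rests on the other's rim, origin 28 mm above the other's.
- figure: painted miniature on a cork grip, 30 mm wide, 88 mm tall; bystander; origin at the centre of its underside
- spray_can: varnish spray can, upright, 53 mm in diameter, 165 mm tall; bystander; origin at the centre of its underside
- pot: small paint jar, 34 mm in diameter, 45 mm tall; bystander; origin at the centre of its underside
Not all that is in view belongs to the job. Leave any black or turquoise look-alike of the cup_c alone.

How it is judged (in metres and radians):
On the way:
1. all the bottles lie on the table with their labels up (within about 28 deg), at rest and not touched, all at the same time (angle between each of bottle_a, bottle_b, bottle_c, bottle_d's own z axis and vertical below 0.5 rad and height (world z) of each of bottle_a, bottle_b, bottle_c, bottle_d below 0.03 m and linear speed of each of bottle_a, bottle_b, bottle_c, bottle_d below 0.02 m/s and contact force between the fingers and bottle_a below 0.1 N and contact force between the fingers and bottle_b below 0.1 N and contact force between the fingers and bottle_c below 0.1 N and contact force between the fingers and bottle_d below 0.1 N), for 0.2 s.
At the end, for the whole second after the job is handed in: Each bottle rests in its own cradle (within 14 mm), rising 9 to 21 deg to the cap, label within about 35 deg of up; the two cups are nested fully down in the cup on the coaster (centres within 8 mm, upright within 4 deg), which still stands on the coaster (within 28 mm) ((distance between bottle_a and cradle0 below 0.014 m or distance between bottle_a and cradle1 below 0.014 m or distance between bottle_a and cradle2 below 0.014 m or distance between bottle_a and cradle3 below 0.014 m) and angle between each of bottle_a, bottle_b, bottle_c, bottle_d's own z axis and vertical below 0.65 rad and angle between bottle_a's own x axis and vertical between 1.2 and 1.42 rad and linear speed of each of bottle_a, bottle_b, bottle_c, bottle_d, cup_b, cup_c below 0.02 m/s and (distance between bottle_b and cradle0 below 0.014 m or distance between bottle_b and cradle1 below 0.014 m or distance between bottle_b and cradle2 below 0.014 m or distance between bottle_b and cradle3 below 0.014 m) and angle between bottle_b's own x axis and vertical between 1.2 and 1.42 rad and (distance between bottle_c and cradle0 below 0.014 m or distance between bottle_c and cradle1 below 0.014 m or distance between bottle_c and cradle2 below 0.014 m or distance between bottle_c and cradle3 below 0.014 m) and angle between bottle_c's own x axis and vertical between 1.2 and 1.42 rad and (distance between bottle_d and cradle0 below 0.014 m or distance between bottle_d and cradle1 below 0.014 m or distance between bottle_d and cradle2 below 0.014 m or distance between bottle_d and cradle3 below 0.014 m) and angle between bottle_d's own x axis and vertical between 1.2 and 1.42 rad and horizontal distance between cup_base and coaster below 0.028 m and angle between each of cup_base, cup_b, cup_c's own z axis and vertical below 0.08 rad and height (world z) of cup_base above 0.002 m and horizontal distance between each of cup_b, cup_c and cup_base below 0.008 m and z of cup_b in the frame of cup_base between 0.024 and 0.061 m and z of cup_c in the frame of cup_base between 0.024 and 0.061 m); the robot touches nothing.
It fails at once if the painted figure, spray can or paint jar was moved by more than 2 cm or tipped (distance of any of figure, spray_can, pot from where it was at the start of the episode above 0.02 m or angle between any of figure, spray_can, pot's own z axis and vertical above 0.4 rad).
Of bottle_a, bottle_b, bottle_c, bottle_d only 3 to 4 are there at a start; the rules pass over those that are not, and their reading is None.
At some moment in a run one of cup_b, cup_c may be knocked a few centimetres aside while the robot is not near it.
Once in a run the grip may slacken for a moment while it holds something.
It also fails if it takes over 210 s, if anything falls off the work surface, if the arm or the gripper's body presses on something with over 40 N, if the wrist force passes 120 N, or if a joint passes its speed limit or range.

## Working session

There is one attempt and no reset: what is moved stays moved. The work goes in short steps, each a Python script; the robot and the scene stay as the last script left them, time stands still between calls to the robot, and variables do not carry over. Pictures are saved under pics/ and viewed, at most 14 in all, crops included, and the job is handed in when it is done.

```bash
ls; mkdir -p pics; python3 - <<'E'
from station import robot, fingers, vision, recognise
import cv2
for n in ("top","side"):
    im=vision.grab_frame(n); cv2.imwrite(f"pics/{n}0.png",im[:,:,::-1])
    c=vision.calibration(n); print(n,{k:(v.round(4).tolist() if hasattr(v,'round') else v) for k,v in c.items()})
    for l in ("bottle_a","rack","coaster","cup_b","figure","spray_can","pot"):
        print(l,[( [round(float(x)) for x in d["rect"]],round(float(d["p"]),2)) for d in recognise(l,n)])
E
```

```text
pics
top {'mtx': [[460.8645, 0.0, 283.7345], [0.0, 460.8645, 207.0302], [0.0, 0.0, 1.0]], 'extrinsics': [[-0.0057, -0.9997, 0.0242, -0.0059], [0.9994, -0.0048, 0.0341, -0.6063], [-0.034, 0.0244, 0.9991, -1.3223], [0.0, 0.0, 0.0, 1.0]]}
bottle_a [([198, 267, 15, 38], 0.95), ([364, 262, 12, 37], 0.71), ([306, 259, 18, 38], 0.66)]
rack []
coaster [([346, 201, 30, 28], 0.7), ([222, 204, 94, 32], 0.15)]
cup_b [([381, 203, 21, 17], 0.91), ([308, 210, 22, 18], 0.86), ([268, 250, 17, 20], 0.86), ([221, 202, 94, 32], 0.72), ([282, 135, 23, 19], 0.56), ([314, 168, 23, 20], 0.55), ([250, 280, 25, 24], 0.53)]
figure [([278, 168, 7, 10], 0.63)]
spray_can [([449, 247, 43, 20], 0.91)]
pot [([130, 243, 20, 11], 0.45)]
side {'mtx': [[492.3501, 0.0, 272.7661], [0.0, 492.3501, 211.7583], [0.0, 0.0, 1.0]], 'extrinsics': [[-0.7666, -0.6421, 0.0056, 0.4821], [0.4027, -0.474, 0.783, -0.3193], [-0.5001, 0.6025, 0.622, -1.003], [0.0, 0.0, 0.0, 1.0]]}
bottle_a [([342, 250, 40, 18], 0.87), ([180, 363, 14, 22], 0.6), ([379, 218, 38, 23], 0.59)]
rack [([230, 267, 100, 88], 0.73)]
coaster [([314, 207, 32, 14], 0.74)]
cup_b [([268, 200, 19, 30], 0.9), ([324, 290, 27, 41], 0.87), ([224, 203, 15, 26], 0.79), ([308, 262, 24, 32], 0.67), ([338, 182, 16, 24], 0.65), ([301, 217, 20, 26], 0.62)]
figure [([243, 212, 7, 27], 0.64)]
spray_can [([408, 157, 25, 55], 0.95)]
pot [([179, 365, 18, 22], 0.73)]
```

```bash
python3 - <<'E'
import cv2
a=cv2.imread("pics/top0.png")[110:320,100:500]; cv2.imwrite("pics/t0c.png",cv2.resize(a,None,fx=2,fy=2,interpolation=cv2.INTER_CUBIC))
a=cv2.imread("pics/side0.png")[110:400,100:480]; cv2.imwrite("pics/s0c.png",cv2.resize(a,None,fx=2,fy=2,interpolation=cv2.INTER_CUBIC))
E
```

```text
(no output)
```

View pics/t0c.png

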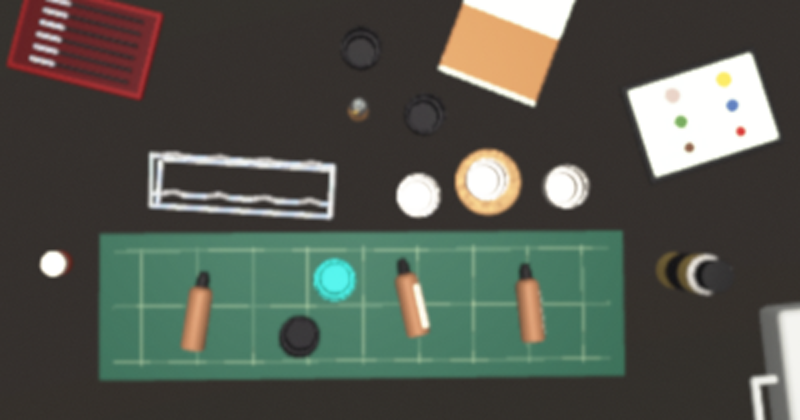

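View pics/s0c.png

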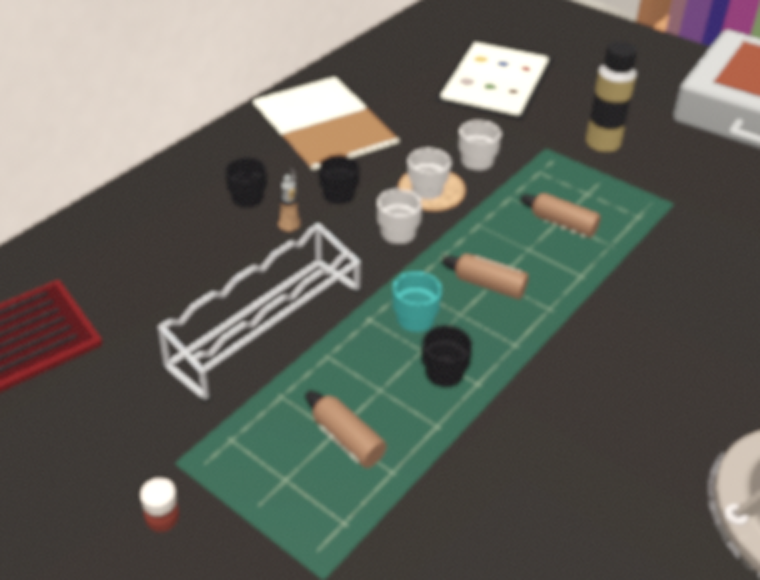

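```bash
cat > h.py <<'E'
import numpy as np, cv2
from station import robot, fingers, vision, workorder, recognise
def cal(n):
    c=vision.calibration(n); return np.array(c["mtx"]),np.array(c["extrinsics"])
def proj(n,P):
    K,E=cal(n); P=np.atleast_2d(P); c=P@E[:3,:3].T+E[:3,3]; q=np.c_[c[:,0],-c[:,1],-c[:,2]]@K.T
    return q[:,:2]/q[:,2:]
def back(n,uv,z):
    K,E=cal(n); uv=np.atleast_2d(uv); r=np.c_[uv,np.ones(len(uv))]@np.linalg.inv(K).T; r=r*[1,-1,-1]
    d=r@E[:3,:3]; o=-E[:3,:3].T@E[:3,3]; return o+d*((z-o[2])/d[:,2])[:,None]
def rectify(n,im,cx,cy,z,h=0.08,px=500):
    # image patch: up = +x, left = +y
    W=np.array([[cx+h,cy+h],[cx+h,cy-h],[cx-h,cy-h],[cx-h,cy+h]]); P=np.c_[W,[z]*4]
    dst=np.float32([[0,0],[px,0],[px,px],[0,px]])
    return cv2.warpPerspective(im,cv2.getPerspectiveTransform(np.float32(proj(n,P)),dst),(px,px),flags=cv2.INTER_CUBIC)
def bottles(im):
    """brown blobs in the top picture -> x,y of body centre, yaw(deg), rect (cap ahead +x)"""
    h=cv2.cvtColor(im,cv2.COLOR_RGB2HSV); out=[]
    m=((h[...,0]<16)&(h[...,1]>75)&(h[...,2]>90)).astype(np.uint8)
    n,l,s,c=cv2.connectedComponentsWithStats(m)
    for i in range(1,n):
        x,y,w,hh,a=s[i]
        if a<60: continue
        out.append((a,c[i],np.argwhere(l==i)[:,::-1]))
    return out
E
python3 - <<'E'
from h import *
t=cv2.imread("pics/top0.png"); s=cv2.imread("pics/side0.png")
for n in("top","side"):
    K,E=cal(n); print(n,(-E[:3,:3].T@E[:3,3]).round(3))
print(robot.current_eef_rot(),robot.tip_reach)
top=lambda u,v,z:back("top",(u,v),z)[0].round(4)
for k,(u,v,z) in dict(cupL=(308,210,.03),base=(346,201,.035),coaster=(346,201,.005),cupR=(381,203,.03),b1=(198,267,.017),b2=(306,259,.017),b3=(364,262,.017),can=(449,247,.08),pot=(130,243,.03),fig=(278,168,.04)).items(): print(k,top(u,v,z))
sd=lambda u,v,z:back("side",(u,v),z)[0].round(4)
print("side cups",sd(301,217,.026),sd(314,200,.031),sd(338,182,.026))
for a,c,p in bottles(t[...,::-1]): print(a,c.round(1),top(*c,.017))
c=np.zeros((600,800,3),np.uint8)
c[:240,:400]=cv2.resize(t[175:225,168:278],(400,240),interpolation=2)
c[:400,400:]=cv2.resize(s[215:315,175:285],(400,400),interpolation=2)
for i,(u,v) in enumerate([(198,267),(306,259),(364,262)]):
    c[240:400,i*133:i*133+133]=cv2.resize(t[v-24:v+24,u-20:u+20],(133,160),interpolation=2)
for i,(u,v) in enumerate([(272,324),(342,250),(379,218)]):
    c[400:600,i*266:i*266+266]=cv2.resize(s[v-22:v+22,u-29:u+29],(266,200),interpolation=2)
cv2.imwrite("pics/c1.png",c)
E
```

```text
top [0.561 0.023 1.342]
side [-0.003  0.762  0.871]
[ 1.79996584e+02 -2.24805557e-04  2.06205449e+01] 0.017
cupL [ 0.5968 -0.0778  0.03  ]
base [ 0.6217 -0.186   0.035 ]
coaster [ 0.6231 -0.1909  0.005 ]
cupR [ 0.6158 -0.2874  0.03  ]
b1 [0.4361 0.2366 0.017 ]
b2 [ 0.4565 -0.072   0.017 ]
b3 [ 0.4466 -0.2391  0.017 ]
can [ 0.4914 -0.4625  0.08  ]
pot [0.5062 0.4255 0.03  ]
fig [0.716  0.0073 0.04  ]
side cups [ 0.6028 -0.0885  0.026 ] [ 0.6176 -0.1681  0.031 ] [ 0.6194 -0.2924  0.026 ]
137 [146.8 109.5] [0.8888 0.3837 0.017 ]
1644 [349.3 135.6] [ 0.8125 -0.2005  0.017 ]
62 [108.4 133.6] [0.819  0.4926 0.017 ]
257 [304.5 261.7] [ 0.4488 -0.0675  0.017 ]
324 [364.7 264.9] [ 0.4383 -0.241   0.017 ]
333 [198.  268.8] [0.431  0.2367 0.017 ]
4249 [532.7 314. ] [ 0.2929 -0.7276  0.017 ]
```

View pics/c1.png

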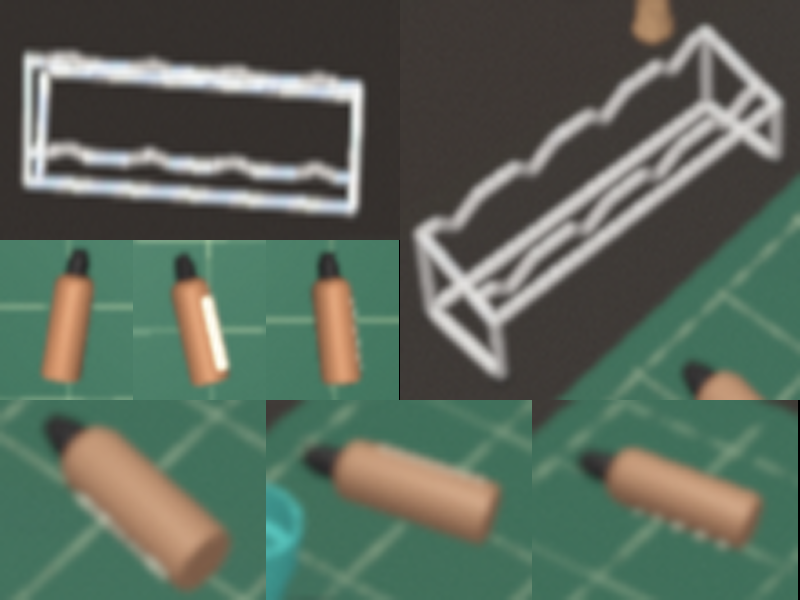

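```bash
python3 - <<'E'
from h import *
from scipy.optimize import least_squares
M=np.array([[.0288,.1225,.0658],[.0288,-.1225,.0658],[-.0412,.1225,.047],[-.0412,-.1225,.047]])
T=np.array([[175.7,186.9],[266.5,193.3],[175.4,213.3],[265.1,218.75]])
S=np.array([[180,273],[258.9,222.5],[201.7,295],[279,240]])
def W(p): c,s=np.cos(p[2]),np.sin(p[2]); return M@np.array([[c,s,0],[-s,c,0],[0,0,1]])+[p[0],p[1],0]
f=lambda p:np.r_[(proj("top",W(p))-T).ravel(),(proj("side",W(p))-S).ravel()]
for g in (f,lambda p:f(p)[:8],lambda p:f(p)[8:]):
    r=least_squares(g,[.62,.2,0]); print(r.x[:2].round(4),np.degrees(r.x[2]).round(2),r.fun.round(1))
t=vision.grab_frame("top")
for a,c,p in bottles(t):
    if not 250<a<400: continue
    # include white label pixels adjacent: convex hull of brown|white near
    h=cv2.cvtColor(t,cv2.COLOR_RGB2HSV); u,v=c.astype(int)
    m=(((h[...,0]<20)&(h[...,2]>80))|((h[...,1]<70)&(h[...,2]>190))).astype(np.uint8)
    n,l,s,_=cv2.connectedComponentsWithStats(m); k=l[v,u]; pts=np.argwhere(l==k)[:,::-1].astype(np.float64)
    w=back("top",pts,.019)[:,:2]; rc=cv2.minAreaRect(np.float32(w*1000)); ev=np.linalg.eigh(np.cov(w.T))[1][:,1]; ev*=np.sign(ev[0])
    print(len(pts),w.mean(0).round(4),np.degrees(np.arctan2(ev[1],ev[0])).round(1),np.round(rc[0],1),np.round(rc[1],1),round(rc[2],1))
for n,z,pix in(("turq",.03,(268,250)),("blk",.03,(250,280))): print(n,back("top",pix,z)[0].round(3))
E
```

```text
[0.6225 0.1667] -4.08 [ 1.2  0.5 -1.   0.1  1.1 -0.4 -1.1 -0.1  1.4 -0.5 -0.8  0.7  0.1 -0.7
 -1.1  1.5]
[0.6225 0.1669] -4.0 [ 1.1  0.6 -1.  -0.   1.  -0.4 -1.2 -0.2]
[0.6226 0.1665] -4.15 [ 1.4 -0.6 -0.7  0.7  0.1 -0.8 -1.   1.5]
352 [ 0.4488 -0.0708] 12.4 [449.3 -70.9] [91.4 33. ] 12.2
349 [ 0.4387 -0.2403] 6.3 [ 439.4 -240.3] [91.  32.2] 5.7
356 [0.431  0.2363] -9.0 [431.2 236.2] [32.  91.7] 81.3
turq [0.484 0.037 0.03 ]
blk [0.399 0.088 0.03 ]
```

```bash
cat >> h.py <<'E'
def down(yaw,pitch=0): return [180,pitch,yaw]
def pick(x,y,yaw,z=.0195,op=.75,zup=.12):
    fingers.gripper_to(op,30)
    robot.move_to([x,y,zup],down(yaw)); robot.line_to([x,y,z],velocity=.15); fingers.gripper_to(0,35)
    print("gap",round(robot.current_finger_gap(),3),"pad",round(robot.current_gripper_force(),1))
def crop(name,boxes,fn,f=4):
    ims={}
    out=[]
    for n,u,v,hw in boxes:
        if n not in ims: ims[n]=vision.grab_frame(n)
        u,v=int(u),int(v); out.append(cv2.resize(ims[n][v-hw:v+hw,u-hw:u+hw],(260,260),interpolation=cv2.INTER_CUBIC))
    cv2.imwrite(fn,np.hstack(out)[...,::-1]); return ims
E
python3 - <<'E'
from h import *
pick(.4449,-.0716,12.3)
robot.line_to([.4449,-.0716,.045]); robot.line_to([.4449,-.12,.045],down(0)); 
print(robot.line_to([.4449,-.12,.020],velocity=.08))
print(robot.current_finger_gap())
fingers.gripper_to(.5); print(robot.current_finger_gap())
robot.line_to([.4449,-.12+.029,.020],velocity=.05); robot.pause(.5)
robot.line_to([.4449,-.091,.14]); robot.move_to([.40,.08,.3],down(0))
P=np.array([.445,-.091,.017]); a=proj("top",P)[0]; b=proj("side",P)[0]
crop("",[("top",*a,26),("side",*b,30)],"pics/r2.png"); print(robot.current_time_s())
E
```

```text
gap 0.384 pad 34.5
False
0.38914540353383253
0.5040465708948747
9.025
```

View pics/r2.png

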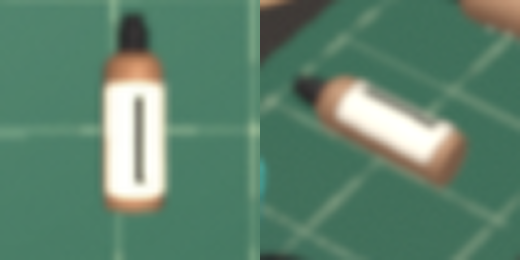

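```bash
python3 - <<'E'
from h import *
def do(x,y,yaw,d):
    pick(x,y,yaw)
    robot.line_to([x,y,.03]); robot.line_to([x,y,.03],down(0)); robot.line_to([x,y,.020],velocity=.08)
    fingers.gripper_to(.5); robot.line_to([x,y+d,.020],velocity=.05); robot.pause(.4)
    robot.line_to([x,y+d,.14])
do(.4347,-.2407,6,.045)
do(.427,.237,-9,.056)
robot.move_to([.40,.08,.3],down(0))
bx=[]
for P in ([.435,-.196,.017],[.427,.293,.017]): bx+=[("top",*proj("top",P)[0],26),("side",*proj("side",P)[0],30)]
ims=crop("",bx[:4],"pics/r13.png"); i=cv2.imread("pics/r13.png"); cv2.imwrite("pics/r13.png",cv2.resize(i,(800,200)))
print(robot.current_time_s())
E
```

```text
gap 0.386 pad 34.5
gap 0.385 pad 34.5
23.3583
```

View pics/r13.png

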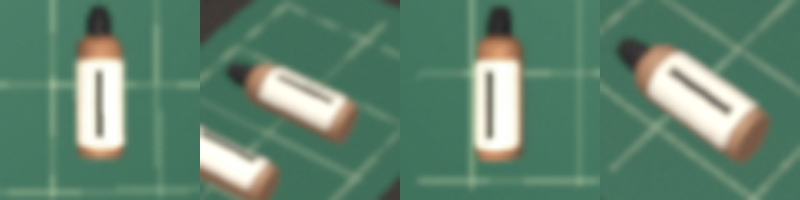

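```bash
cat >> h.py <<'E'
def labels(im,lo=(.36,-.45),hi=(.52,.40)):
    h=cv2.cvtColor(im,cv2.COLOR_RGB2HSV); w=((h[...,1]<60)&(h[...,2]>150)).astype(np.uint8)
    br=((h[...,0]<20)&(h[...,1]>60)&(h[...,2]>80)).astype(np.uint8)
    n,l,s,c=cv2.connectedComponentsWithStats(w); out=[]
    for i in range(1,n):
        if s[i][4]<60: continue
        p=back("top",c[i],.033)[0]
        if not(lo[0]<p[0]<hi[0] and lo[1]<p[1]<hi[1]): continue
        q=back("top",np.argwhere(l==i)[:,::-1].astype(float),.031)[:,:2]; r=cv2.minAreaRect(np.float32(q*1000))
        near=np.argwhere(br)[:,::-1].astype(float); z=back("top",near,.017)[:,:2]; z=z[np.hypot(*(z-p[:2]).T)<.06]
        out.append((np.round(r[0],1),np.round(r[1],1),round(r[2],1),z.min(0).round(4),z.max(0).round(4)))
    return out
E
python3 - <<'E'
from h import *
for o in labels(vision.grab_frame("top")): print(*o)
E
```

```text
[444.7 -89.4] [37.  65.1] 89.5 [ 0.4048 -0.1039] [ 0.4936 -0.0745]
[ 435.5 -191.9] [37.1 65.2] 89.4 [ 0.3953 -0.2097] [ 0.4843 -0.1787]
[428.1 294.7] [64.8 36.5] 0.1 [0.3855 0.2792] [0.4764 0.3104]
```

```bash
cat >> h.py <<'E'
RX,RY,RW=.6225,.1667,-4.1
def place(k,dx=.002,ztop=.10):
    c,s=np.cos(np.radians(RW)),np.sin(np.radians(RW)); R=np.array([[c,-s,0],[s,c,0],[0,0,1]])
    n=R@[-np.sin(np.radians(15)),0,np.cos(np.radians(15))]
    g=np.array([RX,RY,0])+R@[dx,-.096+.064*k,.069]+.003*n
    o=down(RW,-15)
    robot.move_to(list(g+[0,0,ztop]),o); print("gap carry",round(robot.current_finger_gap(),3))
    robot.line_to(list(g+.02*n),o); hit=robot.line_to(list(g-.004*n),o,velocity=.03,f_stop=4)
    p=np.array(robot.current_tool_pos()); print("hit",hit,"height over nominal",((p-g)@n).round(4),"gap",round(robot.current_finger_gap(),3))
    fingers.gripper_to(.55); robot.pause(.2)
    robot.line_to(list(p+.07*n),o); robot.line_to(list(p+[0,0,.15]),o)
E
python3 - <<'E'
from h import *
x,y=.428,.2935
pick(x,y,0,z=.020); robot.line_to([x,y,.12]); place(3)
robot.move_to([.40,.08,.3],down(0))
P=[.625,.263,.069]
crop("",[("top",*proj("top",P)[0],26),("side",*proj("side",P)[0],34)],"pics/p3.png"); print(robot.current_time_s())
E
```

```text
gap 0.386 pad 34.5
gap carry 0.381
hit True height over nominal 0.0032 gap 0.384
32.0333
```

View pics/p3.png

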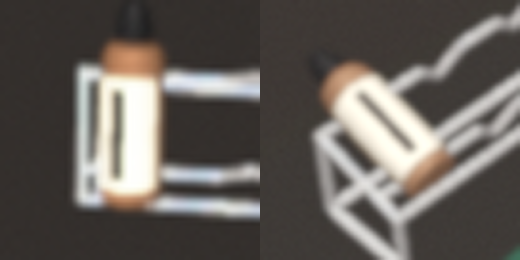

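```bash
cat >> h.py <<'E'
def racked(im):
    h=cv2.cvtColor(im,cv2.COLOR_RGB2HSV); br=((h[...,0]<22)&(h[...,1]>60)&(h[...,2]>60)).astype(np.uint8)
    m=cv2.morphologyEx(br|((h[...,1]<60)&(h[...,2]>130)).astype(np.uint8),cv2.MORPH_OPEN,np.ones((7,7)))
    n,l,s,c=cv2.connectedComponentsWithStats(m)
    q=np.radians(RW)
    for i in range(1,n):
        w=back("top",np.argwhere(l==i)[:,::-1].astype(float),.073)[:,:2]-[RX,RY]
        w=w@np.array([[np.cos(q),-np.sin(q)],[np.sin(q),np.cos(q)]])
        if np.all(abs(w.mean(0))<[.05,.13]): print("rack frame mean",w.mean(0).round(4),"min",w.min(0).round(4),"max",w.max(0).round(4))
E
python3 - <<'E'
from h import *
racked(vision.grab_frame("top"))
E
```

```text
rack frame mean [-0.0011  0.0982] min [-0.0464  0.0772] max [0.0484 0.1256]
```

```bash
python3 - <<'E'
from h import *
for (x,y),k in (((.445,-.0895),2),((.435,-.192),1)):
    pick(x,y,0,z=.020); robot.line_to([x,y,.12]); place(k)
robot.move_to([.40,.0,.35],down(0))
t=vision.grab_frame("top"); s=vision.grab_frame("side"); racked(t)
c=np.hstack([cv2.resize(t[165:235,165:435],(800,208),interpolation=2)]); d=cv2.resize(s[150:310,160:360],(480,384),interpolation=2)
o=np.zeros((592,800,3),np.uint8); o[:208]=c; o[208:,:480]=d; cv2.imwrite("pics/p21.png",o[...,::-1]); print(robot.current_time_s())
for n in("top","side"): print([([round(float(v),1) for v in d["rect"]],round(d["p"],2)) for d in recognise("cup_b",n)])
E
```

```text
gap 0.383 pad 34.4
gap carry 0.387
hit True height over nominal 0.0031 gap 0.383
gap 0.383 pad 34.5
gap carry 0.386
hit True height over nominal 0.0031 gap 0.38
rack frame mean [-0.0005  0.098 ] min [-0.0439  0.077 ] max [0.0484 0.1256]
rack frame mean [0.004  0.0308] min [-0.045  0.015] max [0.0499 0.0507]
rack frame mean [ 0.0063 -0.0311] min [-0.0412 -0.0496] max [ 0.0509 -0.0124]
49.4417
[([278.7, 135.7, 22.0, 18.9], 0.92), ([387.7, 216.6, 22.8, 22.9], 0.89), ([312.4, 167.9, 22.4, 25.0], 0.82), ([310.4, 208.8, 20.9, 19.7], 0.65), ([265.6, 250.6, 26.1, 23.0], 0.58), ([248.8, 280.1, 24.3, 17.9], 0.56)]
[([299.6, 217.8, 19.7, 24.4], 0.95), ([353.4, 185.6, 17.9, 25.1], 0.93), ([322.5, 291.5, 27.7, 37.3], 0.86), ([266.0, 199.2, 17.6, 30.4], 0.74), ([224.6, 200.1, 16.7, 27.3], 0.65)]
```

View pics/p21.png

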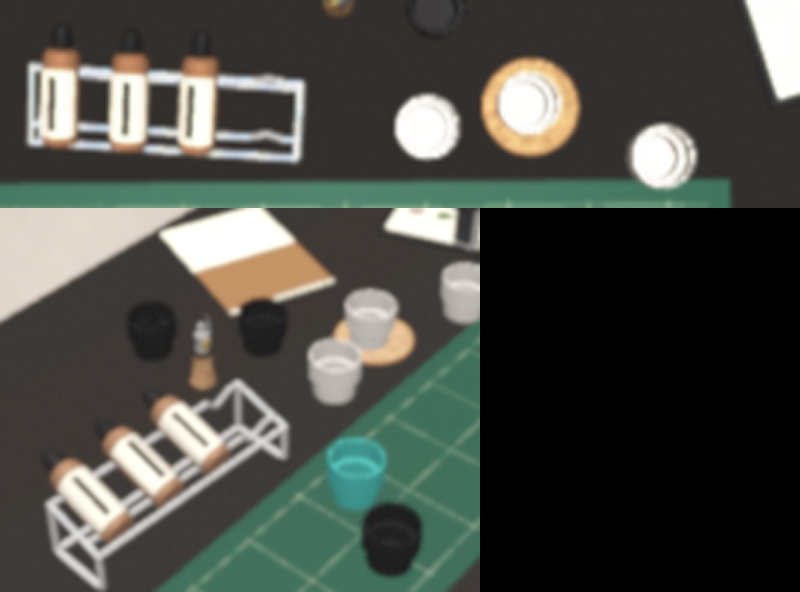

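```bash
cat >> h.py <<'E'
def cups(im,zs=.038):
    h=cv2.cvtColor(im,cv2.COLOR_RGB2HSV); w=((h[...,1]<50)&(h[...,2]>110)).astype(np.uint8)
    n,l,s,c=cv2.connectedComponentsWithStats(cv2.morphologyEx(w,cv2.MORPH_CLOSE,np.ones((3,3))))
    for i in range(1,n):
        if not(200<s[i][4]<900): continue
        (u,v),r=cv2.minEnclosingCircle(np.argwhere(l==i)[:,::-1].astype(np.float32))
        p=back("top",(u,v),zs)[0]
        if .4<p[0]<.75 and -.4<p[1]<0: print("cup",p.round(4),"r px",round(r,1),"bbox mid",back("top",(s[i][0]+s[i][2]/2-.5,s[i][1]+s[i][3]/2-.5),zs)[0].round(4))
E
python3 - <<'E'
from h import *
t=vision.grab_frame("top"); cups(t)
h=cv2.cvtColor(t,cv2.COLOR_RGB2HSV)
for c in ((310,208),(346,201),(388,217)):print(h[c[1]-13:c[1]+14:2,c[0],1:].tolist())
E
```

```text
cup [ 0.6264 -0.178   0.038 ] r px 10.7 bbox mid [ 0.6273 -0.1785  0.038 ]
cup [ 0.6043 -0.0793  0.038 ] r px 11.4 bbox mid [ 0.6051 -0.0787  0.038 ]
cup [ 0.5742 -0.3058  0.038 ] r px 11.5 bbox mid [ 0.5755 -0.305   0.038 ]
[[32, 56], [15, 205], [7, 248], [7, 245], [1, 255], [1, 255], [1, 255], [1, 255], [1, 255], [1, 255], [5, 252], [11, 235], [29, 70], [35, 51]]
[[93, 239], [24, 240], [7, 249], [17, 223], [3, 254], [1, 255], [1, 255], [1, 255], [3, 253], [9, 246], [5, 253], [83, 242], [114, 238], [110, 242]]
[[35, 51], [14, 124], [5, 249], [11, 241], [5, 252], [1, 255], [1, 255], [1, 255], [1, 255], [2, 255], [9, 245], [6, 251], [30, 162], [108, 120]]
```

```bash
cat >> h.py <<'E'
def squeeze(x,y,z,hold=False,zup=.15):
    for yaw in (90,0):
        fingers.gripper_to(.9,25)
        robot.move_to([x,y,zup],down(yaw)); robot.line_to([x,y,z]); fingers.gripper_to(0,25)
        g=robot.current_finger_gap(); print("yaw",yaw,"gap",round(g,3))
        if yaw==0 and hold: return
        fingers.gripper_to(.9); robot.line_to([x,y,zup])
def stack(x,y,level,zg=.046,zup=.2):
    z=.005+.028*level+zg
    p=robot.current_tool_pos(); robot.line_to([p[0],p[1],zup]); robot.line_to([x,y,zup]); print("gap carry",round(robot.current_finger_gap(),3))
    robot.line_to([x,y,z+.03]); hit=robot.line_to([x,y,z-.004],velocity=.03,f_stop=5)
    print("hit",hit,"above nominal",round(robot.current_tool_pos()[2]-z,4),"gap",round(robot.current_finger_gap(),3))
E
python3 - <<'E'
from h import *
B=(.627,-.180)
squeeze(*B,.050)
squeeze(.6047,-.079,.046,hold=True); stack(*B,1)
print(robot.current_time_s())
E
```

```text
yaw 90 gap 0.679
yaw 0 gap 0.653
yaw 90 gap 0.681
yaw 0 gap 0.658
gap carry 0.656
hit True above nominal 0.0016 gap 0.654
67.3417
```

```bash
python3 - <<'E'
from h import *
B=(.627,-.180)
fingers.gripper_to(.85); robot.pause(.2); robot.line_to([*B,.22]); robot.move_to([.40,.0,.35],down(0))
P=[*B,.05]
ims=crop("",[("top",*proj("top",P)[0],30),("side",*proj("side",P)[0],36)],"pics/s1.png"); cups(ims["top"])
E
```

```text
cup [ 0.6305 -0.1858  0.038 ] r px 11.2 bbox mid [ 0.6316 -0.1857  0.038 ]
cup [ 0.5742 -0.3058  0.038 ] r px 11.5 bbox mid [ 0.5755 -0.305   0.038 ]
```

View pics/s1.png

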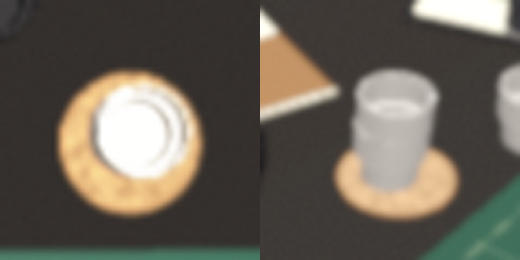

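```bash
python3 - <<'E'
from h import *
B=(.627,-.180)
squeeze(.5745,-.3055,.046,hold=True); stack(*B,2,zup=.23)
print(robot.current_time_s())
E
```

```text
yaw 90 gap 0.675
yaw 0 gap 0.656
gap carry 0.659
hit True above nominal 0.0017 gap 0.657
81.0167
```

```bash
python3 - <<'E'
from h import *
B=(.627,-.180)
fingers.gripper_to(.85); robot.pause(.2); robot.line_to([*B,.25]); robot.move_to([.40,.0,.35],down(0))
P=[*B,.06]
ims=crop("",[("top",*proj("top",P)[0],30),("side",*proj("side",P)[0],36)],"pics/s2.png"); cups(ims["top"]); racked(ims["top"])
t,s=ims["top"],ims["side"]
o=np.zeros((560,800,3),np.uint8); o[:260,:520]=cv2.imread("pics/s2.png"); o[260:,:]=cv2.resize(s[150:315,140:420][...,::-1],(800,300),interpolation=2); cv2.imwrite("pics/s2b.png",o)
E
```

```text
cup [ 0.6318 -0.1905  0.038 ] r px 12.6 bbox mid [ 0.633  -0.1914  0.038 ]
rack frame mean [-0.0013  0.0983] min [-0.0464  0.0772] max [0.0484 0.1256]
rack frame mean [0.0036 0.0311] min [-0.045  0.015] max [0.0499 0.0507]
rack frame mean [ 0.0049 -0.0317] min [-0.0436 -0.0496] max [ 0.0514 -0.0124]
```

View pics/s2b.png

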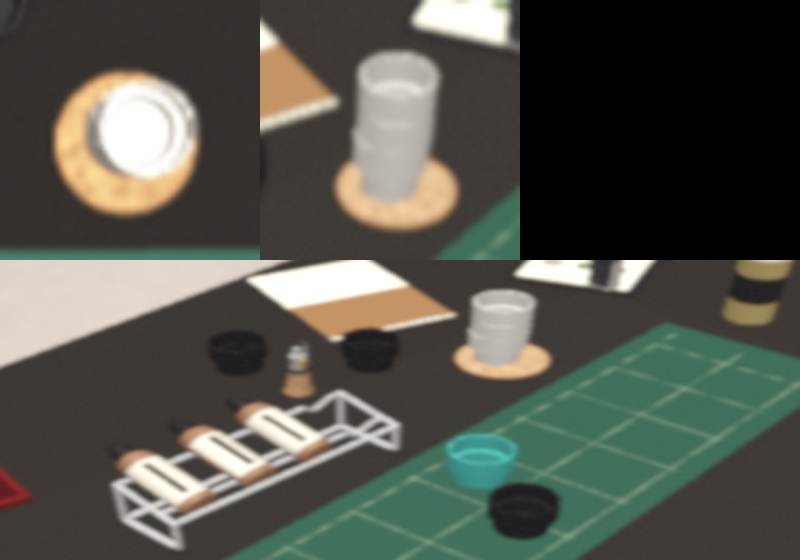

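```bash
python3 - <<'E'
from h import *
B=(.627,-.180); P=[*B,.06]; c=proj("side",P)[0].astype(int); a=np.linspace(0,6.28,60)
for r,z in ((.029,.113),(.029,.085),(.029,.057),(.029,.029),(.023,.005)):
    q=(proj("side",np.c_[B[0]+r*np.cos(a),B[1]+r*np.sin(a),0*a+z])-(c-36))*3.61
    print(z,"l,r",q[:,0].min().round(),q[:,0].max().round(),"t,b",q[:,1].min().round(),q[:,1].max().round())
E
```

```text
0.113 l,r 97.0 174.0 t,b 54.0 97.0
0.085 l,r 96.0 171.0 t,b 84.0 127.0
0.057 l,r 94.0 168.0 t,b 114.0 157.0
0.029 l,r 92.0 166.0 t,b 142.0 186.0
0.005 l,r 99.0 156.0 t,b 170.0 205.0
```

```bash
python3 - <<'E'
from h import *
print(workorder.close_job())
E
```

```text
the job is handed in; nothing more can be done
None
```

I handed the job in after about 85 of the 210 seconds: the three bottles present were rolled label-up on the table, then laid in their own cradles with labels up and caps high. Both rinse cups are stacked fully down in the cup on the coaster, and I touched neither the figure, the spray can, the paint jar nor the look-alike cups. I checked the end state in the camera pictures; no verdict came back at hand-in.

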